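Build a stepped stack of picking trays

TASK

Build a stepped stack on the tray that is screwed to the bench: first set the loose tray with the lip bar on it, turned so that its lip bar is at the opposite end from the bottom tray's lip bar, then the plain tray without a bar on top of that, stepped back the other way. Each tray must have the notch in its runners dropped fully over the lip bar of the tray below, so that it lies level on the rims with long sides flush; let go of the stack, and leave the other things on the bench where they are.

Things in the scene. Friction and masses are not known exactly. Their poses are not given: they have to be found in the camera images.
- bottom_tray: Grey plastic tray, 170 (x) x 120 (y) x 50 mm high. Origin: centre of its underside, x along its length, z up. Long side walls 8 mm thick, their rims 50 mm up; end walls 40 mm high; inner floor 12 mm up. Screwed to the bench by a steel flange at each end. Carries a lip bar on its +x half.
- lipped_tray: Grey plastic tray, 170 (x) x 120 (y) x 50 mm high. Origin: centre of its underside, x along its length, z up. Long side walls 8 mm thick, their rims 50 mm up; end walls 40 mm high; inner floor 12 mm up. Loose, 0.15 to 0.3 kg, with a lip bar on its +x half. When seated, its x axis is opposite to the bottom tray's and its origin 50 mm above it.
- plain_tray: Grey plastic tray, 170 (x) x 120 (y) x 50 mm high. Origin: centre of its underside, x along its length, z up. Long side walls 8 mm thick, their rims 50 mm up; end walls 40 mm high; inner floor 12 mm up. Loose, 0.15 to 0.3 kg, no lip bar; both ends alike, either way round will do. When seated, its origin is 50 mm above the lipped tray's.
- bottom_bar_zone (a point): Mid-point of the stretch where the bottom tray's lip bar may be clamped: x = +40 mm on its centre line, at rim height. The steel bar, 8 mm thick along x, spans the rims and stands 7 mm above them. Its true place is anywhere from x = +30 to +50 mm and is NOT reported: find it by touch. It withstands 40 N.
- lipped_bar_zone (a point): Mid-point of the stretch where the lipped loose tray's lip bar may be clamped: x = +40 mm on its centre line, at rim height. The steel bar, 8 mm thick along x, spans the rims and stands 7 mm above them. Its true place is anywhere from x = +30 to +50 mm and is NOT reported: find it by touch. It withstands 40 N.
- lipped_grip (a point): Grip point of the lipped tray, 37 mm above its origin, in the middle of a rib 10 mm thick that runs along the tray's x at mid-width, top 46 mm above the origin, 47 mm free on either side. Pinch it across its thickness (along y), as close to this point as possible.
- plain_grip (a point): Grip point of the plain tray, 37 mm above its origin, in the middle of a rib 10 mm thick that runs along the tray's x at mid-width, top 46 mm above the origin, 47 mm free on either side. Pinch it across its thickness (along y), as close to this point as possible.
- lipped_notch (a point): Centre of the notch under the lipped tray = its origin. Two 8 mm high runners along the undersides of the long walls (20 mm wide) are cut here by a notch 14 mm wide along x: 3 mm play each way on an 8 mm bar. With the notch beside a bar the tray stands on the bar, up to 7 mm too high.
- plain_notch (a point): Centre of the notch under the plain tray = its origin. Two 8 mm high runners along the undersides of the long walls (20 mm wide) are cut here by a notch 14 mm wide along x: 3 mm play each way on an 8 mm bar. With the notch beside a bar the tray stands on the bar, up to 7 mm too high.
- lipped_tray_lip_end (a point): Middle of the end of the lipped loose tray nearest its lip bar: 85 mm along its +x, at rim height (50 mm).
- mouse: Black computer mouse, 110 x 61 x 40 mm, bystander; origin under its centre.
- glue_stick: Standing glue stick, 28 mm across, 95 mm high, bystander; origin under its centre.
- tape_roll: Roll of brown packing tape, 116 mm across, 48 mm high, bystander; origin under its centre.
- carton: Small brown carton, 55 x 105 x 35 mm, bystander; origin under its centre.
- note_pad: Block of yellow notes, 70 x 76 x 14 mm, bystander; origin under its centre.
Mind the look-alikes: they are no part of the job. Leave any blue look-alike of the lipped_tray alone.

How it is judged:
By the outcome, as a careful person would: the job done as asked, in the order asked, and still so for the second after the job is handed in, with the robot touching nothing.
It also fails if it takes over 67 s, if anything falls off the work surface, if the arm or the gripper's body presses on something with over 40 N, if the wrist force passes 120 N, or if a joint passes its speed limit or range.

ROBOT

A 6-joint arm with a two-finger parallel gripper is mounted at the origin on the work surface; the furniture and walls round the work are solid. World frame = base frame: x ahead of the robot, y to its left, z up, the work surface at z = 0. Lengths are in m, angles in rad, forces in N, time in s.
With the tool pointing down it reaches from about 0.35 to 0.775 m from the base axis. Payload 5.5 kg.
Tool frame: the origin (TCP) lies at the very end of the fingers, on their centre line; the grasp point (between the pads) lies 19 mm behind it (env.grip_point_offset is the distance from the TCP to the grasp point, in m); z points along the fingers, y is the line along which they close (so a half turn about z gives the same grasp; the last joint's range is limited). The gripper opens to 85 mm and grips with 20 to 120 N. Pads are 22 mm wide; open, the fingers measure 114 mm over their backs; the gripper's body (76 mm by 85 mm) begins 54 mm behind the grasp point. The pads swing forward as they close: fully open they stand 13 mm farther back than shut.
Start: joints at [-1.383, 0.313, 0.046, 1.304, 0, 1.431], TCP at [0.185, -0.544, 0.231] pointing down, gripper open.
Joint ranges: [-2.76, 2.76], [-0.86, 1.69], [-1.03, 1.26], [-2.2, 2.34], [-1.47, 1.5], [-3.14, 3.14]. Speed limits (rad/s): [2.57, 2.57, 3.14, 3.14, 3.14, 3.14].

INTERFACE

Orientations are given as a unit quaternion [w, x, y, z].
In Python, from workcell import sensors, imaging, workorder, env gives the robot as it stands.
- The arm moves only by the shell command python3 -m handwheel 'ROWS' [FORCE]. ROWS is JSON, a list of rows, each a list of 5 numbers: the shift along the tool's x, y, z in mm, then the turn about the tool's z in rad, then the opening, from 0 (shut) to 1 (fully open). A call has 1 to 8 rows; each row is the pose to reach, as a shift and turn from the pose commanded when the call began, along the tool's axes at that moment; what a row does not reach only later rows make up. A row lasts 1/10 s, in which the tool goes at most 50 mm and 8.59 degrees, less where a joint would pass 70% of its speed; a pose out of reach is approached as far as the arm can. A call with a gripper value outside its range is refused whole. The fingers move at their own pace and stop on an object; FORCE is the grip in N (left out, the last holds). Time passes only in rows, so rows that repeat a pose let the fingers close. It gives the time, the measured TCP pose, the force, the opening and the grip force at its end, in the units of the state.
- sensors.get_state(): the state, without advancing time (a new reading comes with each control period).
- imaging.read_camera(name): name is "side" or "top" or "wrist"; returns a dict with "color" (384x512x3 uint8, blue, green, red), "z_map" (384x512 float32, m along the optical axis (not along the pixel's ray), 0 where there is no reading), "fx", "fy", "cx", "cy" (pixels), "k1" (the pictures are not rectified: a ray, as slopes to the right and down, at radius r is drawn at 1 + k1 r^2 times it, then the intrinsics apply), "xyz" and "rotation" of the camera in the world. Camera axes: x right, y down, z forward; pixel columns grow to the right and rows downward; lengths in m; the calibration is good to about 2 mm. A picture is of the moment at which its call begins.
- workorder.hand_in(): hands the job in; it is judged then, once.
The state is a dict: "clock": time; "joint_pos": joint angles; "qvel": joint speeds; "tau": joint torques, N m; "tcp_pos": TCP position; "orientation": TCP orientation; "wrist_force": force on the tool from outside, world axes, zero at the start; "ft_torque": the same for the moment, N m; "finger_gap": finger opening in m; "grip_force": force on a finger pad.
Only numpy, scipy, OpenCV 4.12 (cv2) and the standard library are available. Lean on these libraries where they do the work, as an engineer would, in place of code of your own. Each camera call takes 0.05 s, during which the arm holds its last target. There are 200 camera calls.

## Working session

There is one attempt and no reset: what is moved stays moved. The work goes in short steps, Python scripts to look and compute and a shell command to move; the robot and the scene stay as the last step left them, time stands still between calls to the robot, and variables do not carry over. Pictures are saved under pics/ and viewed, at most 10 in all, crops included, and the job is handed in when it is done.

```bash
mkdir -p pics; ls; python3 - <<'E'
from workcell import sensors, imaging, env
import cv2, numpy as np
print(env.grip_point_offset, sensors.get_state())
ims=[]
for n in("top","side"):
    d=imaging.read_camera(n); np.savez(f"pics/{n}0.npz",**d)
    print(n,{k:d[k] for k in("fx","fy","cx","cy","k1","xyz","rotation")})
    cv2.imwrite(f"pics/{n}0.png",d["color"])
E
```

```text
pics
0.0187 {'clock': 0.0, 'joint_pos': array([-1.38259800e+00,  3.13966229e-01,  4.49938505e-02,  1.30358839e+00,
        2.00392599e-05,  1.43116040e+00]), 'qvel': array([ 0.00092682, -0.00126375, -0.00109726, -0.00016247,  0.00103118,
       -0.00074197]), 'tau': array([ 2.26198317e-04, -4.80624354e+01,  2.98534691e+01,  1.92708807e-02,
       -2.20012871e-04, -1.66008029e-06]), 'tcp_pos': array([ 0.18502923, -0.54389065,  0.23043438]), 'orientation': array([-8.82202091e-04,  9.86595259e-01,  1.63183994e-01, -1.14025544e-05]), 'wrist_force': array([0.15572478, 0.29957199, 0.86966603]), 'ft_torque': array([-0.00406748,  0.02906425, -0.03234229]), 'grip_force': 0.0, 'finger_gap': 0.08510153312132565}
top {'fx': 412.5679049324571, 'fy': 412.5679049324571, 'cx': 265.6081147905884, 'cy': 187.243830635779, 'k1': -0.08632101536365076, 'xyz': array([0.41779948, 0.03151605, 1.1329076 ]), 'rotation': array([-0.01899475,  0.71511413, -0.69834081,  0.02389743])}
side {'fx': 407.6521310487195, 'fy': 407.6521310487195, 'cx': 256.1820097754732, 'cy': 187.28425366372485, 'k1': 0.042098122631749633, 'xyz': array([0.00412129, 0.95671791, 0.65794457]), 'rotation': array([ 0.11748285, -0.2022993 ,  0.83790428, -0.49314216])}
```

View pics/top0.png

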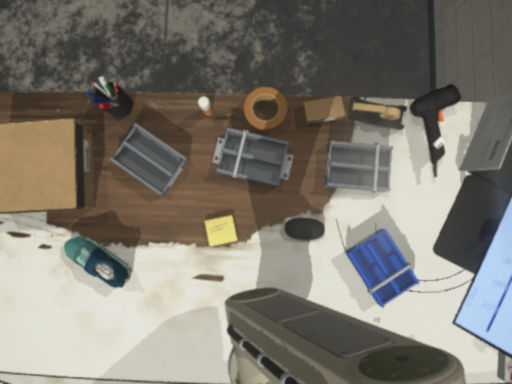

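View pics/side0.png

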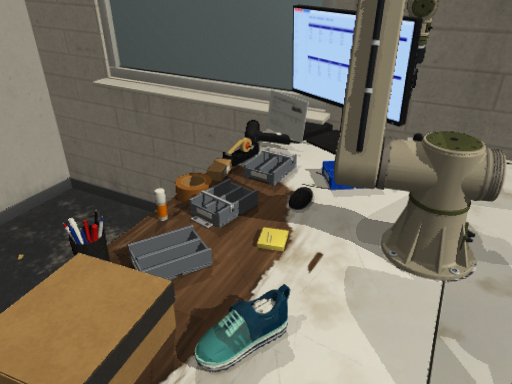

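Top view: plain tray near (148,158), flanged bottom tray at (253,157) with its bar near (237,154), grey lipped tray at (359,166) with its bar near (377,166). The blue look-alike is at (382,266). Next I'll measure the trays and enlarge the view to confirm.

```bash
cat > h.py <<'E'
import numpy as np, cv2
from scipy.spatial.transform import Rotation as R
def rot(d):
    w,x,y,z=d["rotation"]; return R.from_quat([x,y,z,w]).as_matrix()
def rays(d,px):
    px=np.asarray(px,float).reshape(-1,2)
    q=np.c_[(px[:,0]-d["cx"])/d["fx"],(px[:,1]-d["cy"])/d["fy"]]; u=q.copy()
    for _ in range(8): u=q/(1+d["k1"]*(u**2).sum(1,keepdims=True))
    return np.c_[u,np.ones(len(u))]@rot(d).T
def onplane(d,px,z):
    r=rays(d,px); return d["xyz"]+r*((z-d["xyz"][2])/r[:,2])[:,None]
def cloud(d):
    h,w=d["z_map"].shape; v,u=np.mgrid[:h,:w]
    p=d["xyz"]+rays(d,np.c_[u.ravel(),v.ravel()])*d["z_map"].reshape(-1,1)
    return p.reshape(h,w,3)
E
python3 - <<'E'
from h import *
d=dict(np.load("pics/top0.npz")); img=d["color"]; P=cloud(d)
hsv=cv2.cvtColor(img,cv2.COLOR_BGR2HSV)
print("table z",np.median(P[190:200,200:260,2]))
for n,(u,v) in dict(plain=(148,158),bottom=(253,157),lipped=(359,166)).items():
    m=np.zeros(img.shape[:2],np.uint8); m[v-42:v+43,u-42:u+43]=1
    g=((hsv[...,1]<70)&(P[...,2]>.008)&(P[...,2]<.08)&(m>0)).astype(np.uint8)
    c=max(cv2.findContours(g,cv2.RETR_EXTERNAL,cv2.CHAIN_APPROX_NONE)[0],key=cv2.contourArea)
    # rim: project contour at 50 mm, box
    W=onplane(d,c.reshape(-1,2),.05)[:,:2].astype(np.float32)*1000
    r=cv2.minAreaRect(W); rim=P[(g>0)&(P[...,2]>.043)&(P[...,2]<.054)]
    r2=cv2.minAreaRect((rim[:,:2]*1000).astype(np.float32))
    bar=P[(g>0)&(P[...,2]>.0535)]
    print(n,cv2.contourArea(c),r,r2,"bar",len(bar),bar.mean(0) if len(bar) else "")
crop=lambda u,v:cv2.resize(img[v-40:v+40,u-42:u+42],None,fx=4.6,fy=4.6,interpolation=2)
a=np.hstack([crop(148,158),crop(253,157)])[:, :772]
b=np.hstack([crop(359,166),crop(382,266)])[:, :772]
o=np.vstack([a,b]); cv2.imwrite("pics/c1.png",cv2.resize(o,(632,600)))
E
```

```text
table z -0.0005092253621270526
plain 2831.5 ((550.7919311523438, 336.747802734375), (180.23712158203125, 121.03668975830078), 56.91678237915039) ((552.8644409179688, 340.13616943359375), (172.12103271484375, 121.29429626464844), 56.92423629760742) bar 10 [0.57112708 0.32764714 0.05395151]
bottom 2857.0 ((564.4544677734375, 63.62819290161133), (173.1058349609375, 132.76405334472656), 79.14286804199219) ((565.6613159179688, 62.63193130493164), (169.97743225097656, 129.383056640625), 78.30931091308594) bar 137 [0.57106252 0.09555164 0.05654197]
lipped 2864.5 ((546.5147094726562, -220.49655151367188), (173.2390594482422, 131.99122619628906), 86.01400756835938) ((579.1558837890625, -233.29928588867188), (185.31695556640625, 193.31761169433594), 82.86719512939453) bar 144 [ 0.54456647 -0.26144704  0.05665566]
```

View pics/c1.png

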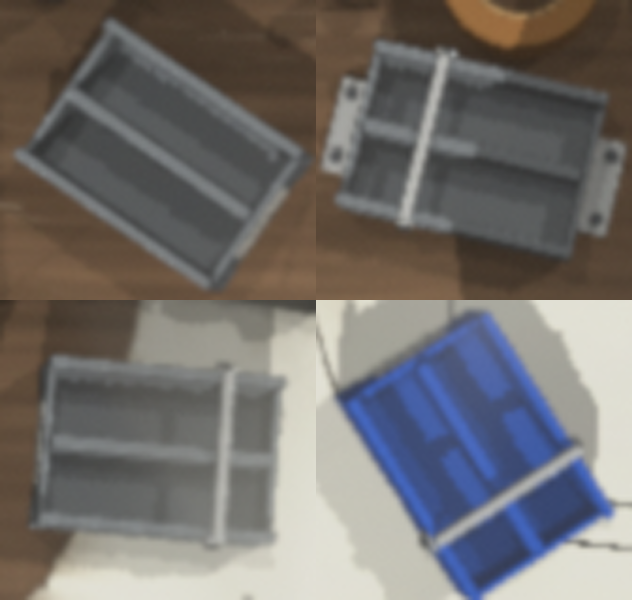

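Confirmed: bottom tray (flanges, bar at its +y end), grey lipped tray (bar at its −y end, so already opposite in sense), plain tray without a bar. The blue one is the look-alike and stays put. Checking obstacles on the way and working out the first move.

```bash
cat >> h.py <<'E'
def tool(s=None):
    from workcell import sensors
    s=s or sensors.get_state(); w,x,y,z=s["orientation"]
    M=R.from_quat([x,y,z,w]).as_matrix()
    return np.array(s["tcp_pos"]),M
def to(x,y,z,yaw=None):
    "shift (mm) in tool axes, turn (rad) so that tool x has world yaw (deg, mod 180)"
    p,M=tool(); sh=M.T@(np.array([x,y,z])-p)*1000
    cur=np.degrees(np.arctan2(M[1,0],M[0,0])); t=0
    if yaw is not None: t=-np.radians((yaw-cur+90)%180-90)
    print("yaw",round(cur,2),"pos",p.round(4),"shift",sh.round(1),"turn",round(t,3),"rows>=",np.ceil(np.linalg.norm(sh)/50),np.ceil(abs(np.degrees(t))/8.59))
E
python3 - <<'E'
from h import *
d=dict(np.load("pics/top0.npz")); P=cloud(d)
X=P.reshape(-1,3); X=X[d["z_map"].ravel()>0]
for a in range(-75,-5,5):
  for r in (.5,.58,.66):
    p=np.array([np.cos(np.radians(a)),np.sin(np.radians(a))])*r
    k=np.hypot(*(X[:,:2]-p).T)<.05
    print(a,r,p.round(2),X[k,2].max().round(3) if k.any() else None, end=" | ")
  print()
to(.345,-.475,.26); to(.5465,-.22,.26,86); 
E
```

```text
-75 0.5 [ 0.13 -0.48] 0.006 | -75 0.58 [ 0.15 -0.56] 0.005 | -75 0.66 [ 0.17 -0.64] None | 
-70 0.5 [ 0.17 -0.47] 0.318 | -70 0.58 [ 0.2  -0.55] 0.009 | -70 0.66 [ 0.23 -0.62] None | 
-65 0.5 [ 0.21 -0.45] 0.426 | -65 0.58 [ 0.25 -0.53] 0.016 | -65 0.66 [ 0.28 -0.6 ] 0.035 | 
-60 0.5 [ 0.25 -0.43] 0.413 | -60 0.58 [ 0.29 -0.5 ] 0.35 | -60 0.66 [ 0.33 -0.57] 0.083 | 
-55 0.5 [ 0.29 -0.41] 0.354 | -55 0.58 [ 0.33 -0.48] 0.338 | -55 0.66 [ 0.38 -0.54] 0.281 | 
-50 0.5 [ 0.32 -0.38] 0.061 | -50 0.58 [ 0.37 -0.44] 0.196 | -50 0.66 [ 0.42 -0.51] 0.259 | 
-45 0.5 [ 0.35 -0.35] 0.055 | -45 0.58 [ 0.41 -0.41] 0.006 | -45 0.66 [ 0.47 -0.47] 0.017 | 
-40 0.5 [ 0.38 -0.32] 0.055 | -40 0.58 [ 0.44 -0.37] 0.007 | -40 0.66 [ 0.51 -0.42] 0.046 | 
-35 0.5 [ 0.41 -0.29] 0.054 | -35 0.58 [ 0.48 -0.33] 0.054 | -35 0.66 [ 0.54 -0.38] 0.044 | 
-30 0.5 [ 0.43 -0.25] 0.045 | -30 0.58 [ 0.5  -0.29] 0.062 | -30 0.66 [ 0.57 -0.33] 0.052 | 
-25 0.5 [ 0.45 -0.21] 0.055 | -25 0.58 [ 0.53 -0.25] 0.062 | -25 0.66 [ 0.6  -0.28] 0.061 | 
-20 0.5 [ 0.47 -0.17] 0.055 | -20 0.58 [ 0.55 -0.2 ] 0.052 | -20 0.66 [ 0.62 -0.23] 0.059 | 
-15 0.5 [ 0.48 -0.13] 0.054 | -15 0.58 [ 0.56 -0.15] 0.054 | -15 0.66 [ 0.64 -0.17] 0.054 | 
-10 0.5 [ 0.49 -0.09] 0.037 | -10 0.58 [ 0.57 -0.1 ] 0.045 | -10 0.66 [ 0.65 -0.11] 0.047 | 
yaw 18.78 pos [ 0.185  -0.5439  0.2305] shift [173.7 -13.8 -29.4] turn 0 rows>= 4.0 0.0
yaw 18.78 pos [ 0.185  -0.5439  0.2305] shift [ 446.5 -190.4  -29.1] turn -1.173 rows>= 10.0 8.0
```

```bash
python3 - <<'E'
from h import *
for n in("top","side"):
  d=dict(np.load(f"pics/{n}0.npz")); P=cloud(d)
  X=P.reshape(-1,3)[d["z_map"].ravel()>0]
  k=(X[:,2]>.1)&(X[:,0]>.0)&(X[:,0]<.75)&(X[:,1]<-.2)&(X[:,1]>-1)
  X=X[k]
  print(n); ix=np.floor(X[:,0]/.05).astype(int); iy=np.floor(X[:,1]/.05).astype(int)
  print("y:",[round(j*.05,2) for j in range(-16,-3)])
  for i in range(0,15):
    print(round(i*.05,2),[ (lambda q:f"{q.min():.2f}-{q.max():.2f}" if len(q) else "    -    ")(X[(ix==i)&(iy==j),2]) for j in range(-16,-3)])
E
```

```text
top
y: [-0.8, -0.75, -0.7, -0.65, -0.6, -0.55, -0.5, -0.45, -0.4, -0.35, -0.3, -0.25, -0.2]
0.0 ['    -    ', '    -    ', '    -    ', '    -    ', '    -    ', '    -    ', '    -    ', '    -    ', '    -    ', '    -    ', '    -    ', '    -    ', '    -    ']
0.05 ['    -    ', '    -    ', '    -    ', '    -    ', '    -    ', '    -    ', '    -    ', '    -    ', '    -    ', '    -    ', '    -    ', '    -    ', '    -    ']
0.1 ['    -    ', '    -    ', '    -    ', '    -    ', '    -    ', '    -    ', '    -    ', '    -    ', '    -    ', '    -    ', '    -    ', '    -    ', '    -    ']
0.15 ['    -    ', '    -    ', '    -    ', '    -    ', '    -    ', '    -    ', '    -    ', '0.17-0.44', '    -    ', '    -    ', '    -    ', '    -    ', '    -    ']
0.2 ['    -    ', '    -    ', '    -    ', '    -    ', '    -    ', '    -    ', '0.17-0.35', '0.17-0.41', '    -    ', '    -    ', '    -    ', '    -    ', '    -    ']
0.25 ['    -    ', '    -    ', '    -    ', '    -    ', '    -    ', '    -    ', '0.17-0.36', '0.32-0.36', '    -    ', '    -    ', 
[... 3618 characters left out ...]
']
0.55 ['0.10-0.51', '    -    ', '    -    ', '0.17-0.51', '0.10-0.50', '0.10-0.17', '    -    ', '    -    ', '    -    ', '    -    ', '    -    ', '    -    ', '    -    ']
0.6 ['0.10-0.11', '    -    ', '0.17-0.50', '0.17-0.51', '0.10-0.17', '    -    ', '    -    ', '    -    ', '    -    ', '    -    ', '    -    ', '    -    ', '    -    ']
0.65 ['0.10-0.12', '    -    ', '0.20-0.28', '0.11-0.50', '0.10-0.17', '    -    ', '    -    ', '    -    ', '    -    ', '    -    ', '    -    ', '    -    ', '    -    ']
0.7 ['0.10-0.12', '    -    ', '    -    ', '0.10-0.17', '0.10-0.12', '    -    ', '    -    ', '    -    ', '    -    ', '    -    ', '    -    ', '    -    ', '    -    ']
```

```bash
python3 - <<'E'
from workcell import imaging
import cv2, numpy as np
d=imaging.read_camera("wrist"); np.savez("pics/w0.npz",**d)
s=cv2.imread("pics/side0.png")[0:290,250:512]
s=cv2.resize(s,None,fx=1.55,fy=1.55)
o=np.zeros((450,800,3),np.uint8); o[:s.shape[0],:s.shape[1]]=s
w=cv2.resize(d["color"],(390,292)); o[:292,410:]=w
cv2.imwrite("pics/c2.png",o); print(d["xyz"],d["rotation"])
E
```

```text
[ 0.24836554 -0.52325027  0.37221815] [ 0.10664898  0.80585957 -0.57729257 -0.07713385]
```

View pics/c2.png

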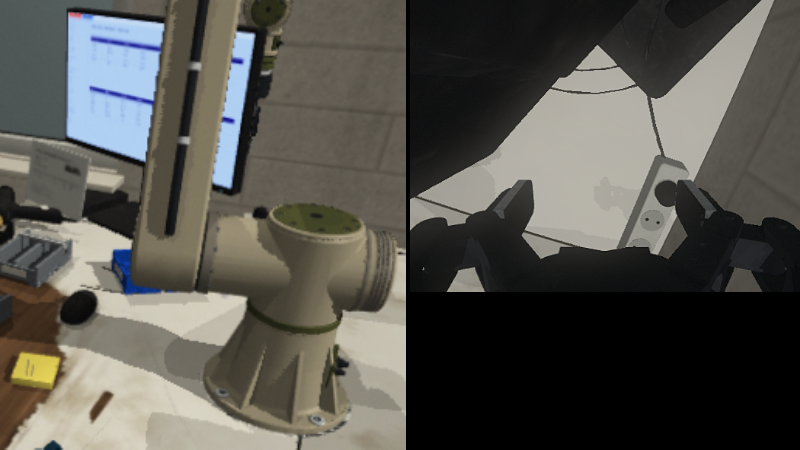

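The side and wrist views show the gripper starts behind the monitor (panel from about (0.15,−0.43) to (0.63,−0.67), top at z≈0.51). I'll back off slightly, go up, and pass over it.

```bash
python3 -m handwheel '[[-10,10,-10,0,0.5],[-20,20,-50,0,0.5],[-20,20,-100,0,0.5],[-20,20,-150,0,0.5],[-20,20,-200,0,0.5],[-20,20,-250,0,0.5],[-20,20,-300,0,0.5],[-20,20,-345,0,0.5]]'
python3 -m handwheel '[[0,0,-10,0,0.5],[0,0,-10,0,0.5],[0,0,-10,0,0.5]]'; python3 -c "
from h import *
to(.3,-.4,.58);to(.5465,-.22,.5,86)
from workcell import sensors;print(sensors.get_state()['joint_pos'])"
```

```text
clock: 0.95
tcp_pos: [0.1538, -0.5085, 0.54]
orientation: [-0.03, 0.986, 0.163, 0.005]
wrist_force: [7.1, -35.8, 47.4]
finger_gap: 0.0427
grip_force: 0.0
clock: 1.25
tcp_pos: [0.1524, -0.5024, 0.5491]
orientation: [-0.023, 0.986, 0.163, 0.005]
wrist_force: [-0.3, 0.7, -0.8]
finger_gap: 0.0427
grip_force: 0.0
yaw 18.76 pos [ 0.1524 -0.5024  0.5491] shift [173.2 -50.7 -25.8] turn 0 rows>= 4.0 0.0
yaw 18.76 pos [ 0.1524 -0.5024  0.5491] shift [ 463.1 -138.1   63.1] turn -1.174 rows>= 10.0 8.0
[-1.43426345  0.54252976  1.26354977  2.33742937  0.00859484  1.37940422]
```

```bash
python3 -c "
from h import *
to(.18,-.37,.56);to(.3,-.33,.52);to(.5465,-.22,.3,86)"
```

```text
yaw 18.76 pos [ 0.1524 -0.5024  0.5491] shift [  68.9 -116.8   -4.7] turn 0 rows>= 3.0 0.0
yaw 18.76 pos [ 0.1524 -0.5024  0.5491] shift [ 194.7 -114.3   37.4] turn 0 rows>= 5.0 0.0
yaw 18.76 pos [ 0.1524 -0.5024  0.5491] shift [ 459.7 -129.5  262.8] turn -1.174 rows>= 11.0 8.0
```

```bash
python3 -m handwheel '[[10,-20,-10,0,0.5],[20,-45,-12,0,0.5],[35,-70,-12,0,0.5],[50,-95,-10,0,0.5],[69,-117,-5,0,0.5],[110,-117,0,0,0.5],[150,-117,15,0,0.5],[190,-117,30,0,0.5]]'
python3 -c "
from h import *
to(.54,-.22,.33,86)
from workcell import sensors;print(sensors.get_state()['joint_pos'])"
```

```text
clock: 2.05
tcp_pos: [0.2958, -0.3286, 0.5267]
orientation: [-0.022, 0.986, 0.163, 0.005]
wrist_force: [0.0, -1.9, 0.6]
finger_gap: 0.0424
grip_force: 0.0
yaw 18.73 pos [ 0.2958 -0.3286  0.5267] shift [262.8 -15.8 202. ] turn -1.174 rows>= 7.0 8.0
[-1.03714491  0.20257228  0.64603384  2.05275459  0.02514559  1.77670078]
```

```bash
python3 -m handwheel '[[40,-2,20,-0.14,0.5],[80,-5,50,-0.28,0.5],[120,-7,80,-0.42,0.5],[160,-9,110,-0.56,0.5],[200,-12,140,-0.7,0.5],[235,-14,170,-0.84,0.5],[263,-16,200,-0.98,0.5],[263,-16,202,-1.12,0.5]]'
python3 -c "
from h import *
to(.54,-.22,.33,86); print(tool()[1].round(4))
from workcell import sensors;print(sensors.get_state()['joint_pos'])
from workcell import imaging
d=imaging.read_camera('wrist'); np.savez('pics/w1.npz',**d); cv2.imwrite('pics/w1.png',d['color'])
print(d['xyz'],d['rotation'])"
```

```text
clock: 2.85
tcp_pos: [0.54, -0.2175, 0.3243]
orientation: [-0.021, 0.746, 0.666, 0.015]
wrist_force: [-0.3, 0.2, -0.4]
finger_gap: 0.0423
grip_force: 0.0
yaw 83.49 pos [ 0.54   -0.2175  0.3243] shift [-2.2  0.2 -5.8] turn -0.044 rows>= 1.0 1.0
[[ 0.1132  0.9936 -0.0058]
 [ 0.9923 -0.1128  0.0512]
 [ 0.0502 -0.0115 -0.9987]]
[-0.5420727   0.34989991  0.32223485  1.57452251  0.04084493  1.14137744]
[ 0.54907316 -0.15962315  0.46909634] [ 0.10657765  0.99267122 -0.05577085 -0.01160468]
```

View pics/w1.png

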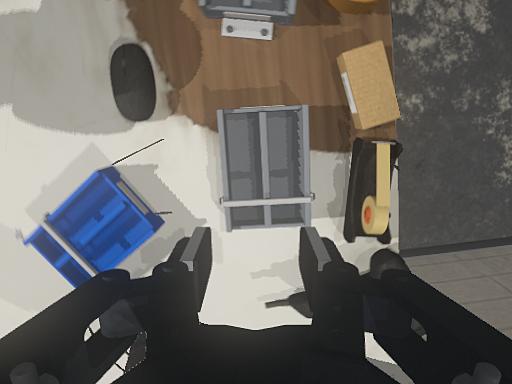

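Wrist view: the lipped tray spans (220–312, 105–232), with its bar at row ≈200. The joint limits at the top left a 3° tool tilt toward +y, which rows can't turn out directly. I'll measure with this picture, then undo the tilt at the mirrored limit pose at azimuth ≈ +96°.

```bash
cat >> h.py <<'E'
def tray(d,guess,yaw0,rad=.13,z0=0.,bar=True):
    "rim points -> centre, yaw; bar offset along +x (x axis near yaw0 deg)"
    P=cloud(d); X=P[d["z_map"]>0]; X=X[np.hypot(*(X[:,:2]-guess).T)<rad]
    rim=X[(X[:,2]>z0+.035)&(X[:,2]<z0+.053)]
    r=cv2.minAreaRect((rim[:,:2]*1000).astype(np.float32))
    b=cv2.boxPoints(r); e=[b[1]-b[0],b[2]-b[1]]; l=max(e,key=np.linalg.norm)
    yaw=np.degrees(np.arctan2(l[1],l[0])); 
    if np.cos(np.radians(yaw-yaw0))<0: yaw+=180
    a=np.radians(yaw); ex=np.array([np.cos(a),np.sin(a)])
    print("centre",np.round(r[0],1),"size",np.round(r[1],1),"yaw",round((yaw+180)%360-180,2),"rim z",rim[:,2].max().round(4),len(rim))
    if bar:
        B=X[(X[:,2]>z0+.0535)&(X[:,2]<z0+.06)]; s=B[:,:2]*1000@ex; c=np.array(r[0])@ex
        s=s[np.abs(s-np.median(s))<12]
        t=rim[:,:2]*1000@ex
        print("bar s: mean %.1f 5%% %.1f 95%% %.1f n %d  z %.4f | ends %.1f %.1f"%(s.mean()-c,np.percentile(s,5)-c,np.percentile(s,95)-c,len(s),np.median(B[:,2]),t.min()-c,t.max()-c))
E
python3 - <<'E'
from h import *
d=dict(np.load("pics/w1.npz")); tray(d,[.5465,-.225],-94)
to(-.055,.48,.5,118); to(.45,.3,.5,118)
d=dict(np.load("pics/top0.npz"));tray(d,[.565,.063],78);tray(d,[.551,.337],57,bar=False)
P=cloud(d);X=P.reshape(-1,3)[d["z_map"].ravel()>0]
k=(X[:,1]>.05)&(X[:,0]<.7)&(X[:,0]>-.1);print("max z left side",X[k,2].max(),X[k][X[k,2].argmax()])
E
```

```text
centre [ 551.1 -226.3] size [171.5 131.6] yaw -94.14 rim z 0.053 3153
bar s: mean 41.3 5% 37.9 95% 45.0 n 504  z 0.0560 | ends -85.7 85.7
yaw 83.73 pos [ 0.5391 -0.2184  0.326 ] shift [ 637.1 -668.2 -136. ] turn -0.598 rows>= 19.0 4.0
yaw 83.73 pos [ 0.5391 -0.2184  0.326 ] shift [ 513.5 -146.7 -147.4] turn -0.598 rows>= 12.0 4.0
centre [593.2  56.7] size [170.9 192.2] yaw 167.89 rim z 0.0529 1263
bar s: mean 28.0 5% 18.1 95% 38.1 n 26  z 0.0561 | ends -96.1 96.1
centre [552.9 340.2] size [172.8 121.3] yaw 56.92 rim z 0.053 801
max z left side 0.4508946811545782 [0.19297053 0.05152638 0.45089468]
```

```bash
python3 -m handwheel '[[40,-10,-40,0,0.5],[90,-20,-80,0,0.5],[140,-35,-120,0,0.5],[190,-50,-147,-0.1,0.5],[240,-65,-147,-0.2,0.5],[290,-80,-147,-0.3,0.5],[340,-95,-147,-0.45,0.5],[390,-110,-147,-0.6,0.5]]'
python3 -c "
from h import *
to(.25,.43,.5);to(-.055,.48,.5,118)"
```

```text
clock: 3.7
tcp_pos: [0.4849, 0.1247, 0.4928]
orientation: [-0.011, 0.519, 0.855, 0.02]
wrist_force: [0.2, -0.4, -0.1]
finger_gap: 0.0428
grip_force: 0.0
yaw 117.5 pos [0.4849 0.1247 0.4928] shift [379.3 -67.6   6. ] turn 0 rows>= 8.0 0.0
yaw 117.5 pos [0.4849 0.1247 0.4928] shift [ 564.3 -315.1    7.4] turn -0.009 rows>= 13.0 1.0
```

```bash
python3 -m handwheel '[[48,-8,0,0,0.5],[96,-17,0,0,0.5],[144,-26,0,0,0.5],[192,-34,0,0,0.5],[240,-43,0,0,0.5],[288,-52,0,0,0.5],[336,-60,0,0,0.5],[380,-68,0,0,0.5]]'
python3 -m handwheel '[[30,-40,0,0,0.5],[60,-80,0,0,0.5],[90,-120,0,0,0.5],[120,-160,0,0,0.5],[150,-200,0,0,0.5],[180,-240,0,0,0.5],[180,-245,0,0,0.5],[180,-245,0,0,0.5]]'
python3 -c "
from h import *
to(-.055,.52,.54);print(tool()[1].round(4))
from workcell import sensors;print(sensors.get_state()['joint_pos'])"
```

```text
clock: 4.5
tcp_pos: [0.2491, 0.4303, 0.5059]
orientation: [-0.011, 0.521, 0.853, 0.02]
wrist_force: [1.1, 0.7, 0.1]
finger_gap: 0.0423
grip_force: 0.0
clock: 5.3
tcp_pos: [-0.0508, 0.4763, 0.507]
orientation: [-0.011, 0.519, 0.854, 0.02]
wrist_force: [0.3, -0.6, -0.1]
finger_gap: 0.0426
grip_force: 0.0
yaw 117.45 pos [-0.0508  0.4763  0.507 ] shift [ 42.   17.2 -31. ] turn 0 rows>= 2.0 0.0
[[-0.4606  0.8876  0.0025]
 [ 0.8868  0.46    0.045 ]
 [ 0.0388  0.0229 -0.999 ]]
[1.50913586e+00 1.80249189e-01 5.61521931e-01 1.90698742e+00
 2.72294739e-04 2.60130858e+00]
```

```bash
python3 -m handwheel '[[12,6,-20,0,0.5],[25,12,-40,0,0.5],[34,20,-60,0,0.5],[34,20,-70,0,0.5],[34,20,-70,0,0.5],[34,20,-70,0,0.5]]'
python3 -c "
from h import *
print(tool()[1].round(4)[:,2])
from workcell import sensors;print(sensors.get_state()['joint_pos'])"
```

```text
clock: 5.9
tcp_pos: [-0.0459, 0.5136, 0.5782]
orientation: [-0.011, 0.521, 0.853, 0.02]
wrist_force: [0.5, 0.4, 0.1]
finger_gap: 0.0431
grip_force: 0.0
[ 0.0027  0.0457 -0.999 ]
[1.50401970e+00 4.51261329e-01 1.19696358e+00 2.27067379e+00
 3.64713368e-04 2.60093031e+00]
```

```bash
python3 -m handwheel '[[0,0,-10,0,0.5],[8,5,-20,0,0.5],[8,5,-30,0,0.5],[8,5,-30,0,0.5],[8,5,-30,0,0.5]]'
python3 -c "
from h import *
print(tool()[1].round(4)[:,2])
from workcell import sensors;print(sensors.get_state()['joint_pos'])"
```

```text
clock: 6.4
tcp_pos: [-0.0444, 0.494, 0.5925]
orientation: [-0.011, 0.52, 0.854, 0.017]
wrist_force: [-0.3, -0.1, 0.5]
finger_gap: 0.0426
grip_force: 0.0
[-0.0016  0.0407 -0.9992]
[1.49551144 0.455415   1.26151204 2.33637986 0.00461103 2.58954834]
```

```bash
python3 -m handwheel '[[10,6,-10,0,0.5],[20,12,-20,0,0.5],[26,16,-25,0,0.5],[26,16,-25,0,0.5],[26,16,-25,0,0.5]]'
python3 -c "
from h import *
print(tool()[1].round(4)[:,2])
from workcell import sensors;print(sensors.get_state()['joint_pos'])"
```

```text
clock: 6.9
tcp_pos: [-0.0395, 0.4943, 0.5936]
orientation: [-0.014, 0.52, 0.854, 0.017]
wrist_force: [0.9, 0.2, -0.3]
finger_gap: 0.0429
grip_force: 0.0
[-0.0055  0.0439 -0.999 ]
[1.48287118 0.45437582 1.26379391 2.33695243 0.00928729 2.57688979]
```

```bash
python3 -m handwheel '[[25,15,0,0,0.5],[50,29,0,0,0.5],[60,35,0,0,0.5],[60,35,0,0,0.5],[60,35,0,0,0.5]]'
python3 -c "
from h import *
print(tool()[1].round(4)[:,2])
from workcell import sensors;print(sensors.get_state()['joint_pos'])"
```

```text
clock: 7.4
tcp_pos: [-0.032, 0.5051, 0.5795]
orientation: [-0.011, 0.52, 0.854, 0.003]
wrist_force: [-0.5, -0.2, -0.1]
finger_gap: 0.0428
grip_force: 0.0
[-0.0152  0.0162 -0.9998]
[1.46533307 0.48305359 1.26400905 2.33722155 0.01678624 2.55908543]
```

```bash
python3 -m handwheel '[[25,-10,0,0,0.5],[49,-20,0,0,0.5],[49,-20,0,0,0.5],[49,-20,0,0,0.5]]'
python3 -c "
from h import *
print(tool()[1].round(4)[:,2])
from workcell import sensors;print(sensors.get_state()['joint_pos'])"
```

```text
clock: 7.8
tcp_pos: [-0.0682, 0.5071, 0.5717]
orientation: [-0.008, 0.519, 0.855, -0.005]
wrist_force: [0.7, -0.1, 0.2]
finger_gap: 0.0429
grip_force: 0.0
[-1.990e-02 -4.000e-04 -9.998e-01]
[1.53565857 0.49886744 1.26417994 2.33721406 0.01984632 2.62776908]
```

```bash
python3 -c "
from h import *
to(.15,.48,.5);to(.32,.4,.5);to(.44,.25,.5);to(.5,.08,.53)"
```

```text
yaw 117.42 pos [-0.0682  0.5071  0.5717] shift [-125.2  182.4   67.3] turn 0 rows>= 5.0 0.0
yaw 117.42 pos [-0.0682  0.5071  0.5717] shift [-274.4  296.4   64. ] turn 0 rows>= 9.0 0.0
yaw 117.42 pos [-0.0682  0.5071  0.5717] shift [-462.9  333.8   61.6] turn 0 rows>= 12.0 0.0
yaw 117.42 pos [-0.0682  0.5071  0.5717] shift [-641.1  308.2   30.5] turn 0 rows>= 15.0 0.0
```

```bash
python3 -m handwheel '[[-20,30,20,0,0.5],[-50,70,50,0,0.5],[-85,115,67,0,0.5],[-120,150,67,0,0.5],[-155,180,67,0,0.5],[-190,210,67,0,0.5],[-225,240,66,0,0.5],[-260,270,65,0,0.5]]'
python3 -m handwheel '[[-35,20,0,0,0.5],[-75,35,0,0,0.5],[-120,45,0,0,0.5],[-160,55,0,0,0.5],[-203,64,0,0,0.5],[-250,58,-5,0,0.5],[-300,51,-15,0,0.5],[-345,44,-25,0,0.5]]'
python3 -m handwheel '[[-36,-6,-10,0,0.5],[-36,-6,-40,0,0.5],[-36,-6,-60,0,0.5],[-36,-6,-60,0,0.5]]'
python3 -c "
from h import *
print(tool()[1].round(4)[:,2])
from workcell import sensors;print(sensors.get_state()['joint_pos'])"
```

```text
clock: 8.6
tcp_pos: [0.2791, 0.4037, 0.4998]
orientation: [-0.008, 0.52, 0.854, -0.005]
wrist_force: [-0.4, 1.2, -0.4]
finger_gap: 0.0425
grip_force: 0.0
clock: 9.4
tcp_pos: [0.4754, 0.1167, 0.5211]
orientation: [-0.008, 0.52, 0.854, -0.006]
wrist_force: [1.1, 0.7, -0.1]
finger_gap: 0.0429
grip_force: 0.0
clock: 9.8
tcp_pos: [0.4885, 0.0829, 0.5779]
orientation: [-0.002, 0.521, 0.854, -0.002]
wrist_force: [0.5, -0.4, 0.4]
finger_gap: 0.0427
grip_force: 0.0
[-6.e-03 -8.e-04 -1.e+00]
[ 6.49210578e-03  4.65365004e-01  1.22389648e+00  2.33534701e+00
 -7.51752396e-04  1.10203599e+00]
```

```bash
python3 -m handwheel '[[0,0,-4,0,0.5],[0,0,-8,0,0.5],[0,0,-8,0,0.5]]'
python3 -c "
from h import *
print(tool()[1].round(4)[:,2])
to(.565,.063,.36,78)"
```

```text
clock: 10.1
tcp_pos: [0.4816, 0.0841, 0.5786]
orientation: [-0.006, 0.52, 0.854, -0.004]
wrist_force: [-0.3, -0.5, 0.4]
finger_gap: 0.0426
grip_force: 0.0
[-1.510e-02 -3.000e-04 -9.999e-01]
yaw 117.39 pos [0.4816 0.0841 0.5786] shift [-58.6  67.3 217.4] turn 0.687 rows>= 5.0 5.0
```

```bash
python3 -m handwheel '[[-14,27,10,0,0.5],[-21,40,10,0,0.5],[-21,40,0,0,0.5],[-21,40,-10,0,0.5],[-21,40,-15,0,0.5],[-21,40,-15,0,0.5]]'
python3 -c "
from h import *
print(tool()[1].round(4)[:,2])
from workcell import sensors;print(sensors.get_state()['joint_pos'])"
```

```text
clock: 10.7
tcp_pos: [0.504, 0.0801, 0.5721]
orientation: [-0.001, 0.52, 0.854, 0.001]
wrist_force: [0.1, -0.3, -0.3]
finger_gap: 0.0429
grip_force: 0.0
[-5.0e-04  2.7e-03 -1.0e+00]
[-1.33126333e-03  4.97926460e-01  1.26437730e+00  2.33772881e+00
  2.71619572e-03  1.09170060e+00]
```

Tool is level again (tilt 0.003). Now a close look at the bottom tray.

```bash
python3 -m handwheel '[[-10,10,40,0.14,0.5],[-20,20,80,0.28,0.5],[-29,35,120,0.42,0.5],[-29,47,170,0.56,0.5],[-29,47,215,0.69,0.5],[-29,47,245,0.69,0.5],[-29,47,245,0.69,0.5]]'
python3 -c "
from h import *
from workcell import imaging
print(tool()[1].round(4)[:,2])
d=imaging.read_camera('wrist'); np.savez('pics/w2.npz',**d); cv2.imwrite('pics/w2.png',d['color'])
tray(d,[.565,.063],78,rad=.105)
to(.551,-.2263,.3,-94.1); to(.56,.0,.3,86)"
```

```text
clock: 11.4
tcp_pos: [0.5551, 0.0767, 0.3189]
orientation: [-0.006, 0.778, 0.628, -0.006]
wrist_force: [-0.2, 0.3, -0.7]
finger_gap: 0.0429
grip_force: 0.0
[-0.0166  0.0028 -0.9999]
centre [585.3  58.1] size [171.7 167.2] yaw 78.27 rim z 0.0518 4071
bar s: mean 34.0 5% 30.7 95% 37.2 n 548  z 0.0561 | ends -85.9 85.9
yaw 77.88 pos [0.5572 0.0767 0.3234] shift [-297.5   57.7   22.6] turn -0.14 rows>= 7.0 1.0
yaw 77.88 pos [0.5572 0.0767 0.3234] shift [-74.4  19.   23.1] turn -0.142 rows>= 2.0 1.0
```

View pics/w2.png

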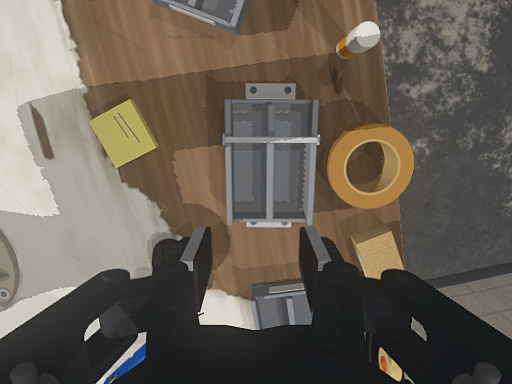

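The bottom tray is at (228–318, 98–226), with its bar at row ≈139, near the +y end. I'll refine the centre with the tape roll excluded, and re-check the tilt at rest.

```bash
python3 -c "
from h import *
d=dict(np.load('pics/w2.npz')); P=cloud(d)
a=np.radians(78.3); ex=np.array([np.cos(a),np.sin(a)]); ey=np.array([-ex[1],ex[0]])
hsv=cv2.cvtColor(d['color'],cv2.COLOR_BGR2HSV)
X=P[(d['z_map']>0)&(hsv[...,1]<60)]; q=X[:,:2]-[.565,.063]; k=(abs(q@ex)<.11)&(abs(q@ey)<.068)
rim=X[k&(X[:,2]>.044)&(X[:,2]<.053)]
r=cv2.minAreaRect((rim[:,:2]*1000).astype(np.float32)); print(r)
B=X[k&(X[:,2]>.0535)&(X[:,2]<.06),:2]*1000; c=np.array(r[0])
print('bar ext',(B-c)@ex if 0 else [np.percentile((B-c)@ex,[2,50,98]),np.percentile((B-c)@ey,[1,99])])
print('bar line yaw',np.degrees(np.arctan2(*np.polyfit((B-c)@ey,(B-c)@ex,1)[:1],1)))
d=dict(np.load('pics/w1.npz')); P=cloud(d); X=P[d['z_map']>0]
c=np.array([551.1,-226.3]); a=np.radians(-94.14); ex=np.array([np.cos(a),np.sin(a)]); ey=np.array([-ex[1],ex[0]])
q=X[:,:2]*1000-c; k=(abs(q@ex)<80)&(abs(q@ey)<80)&(X[:,2]>.0535)&(X[:,2]<.06)
print('lipped',np.percentile(q[k]@ex,[2,50,98]),np.percentile(q[k]@ey,[1,99]))
k=(abs(q@ex)<80)&(abs(q@ey)<20)&(X[:,2]>.04)&(X[:,2]<.05); print('rib y',np.percentile(q[k]@ey,[5,50,95]))
print(tool()[1].round(4))
"
```

```text
((569.1558227539062, 61.35546112060547), (170.07940673828125, 124.15231323242188), 78.3960189819336)
bar ext [array([30.59518515, 34.10111824, 37.49158349]), array([-56.82819944,  58.10043345])]
bar line yaw 0.2932205875562255
lipped [37.5869145  41.31682016 45.51329663] [-58.00772618  57.51388383]
rib y [-4.29187969  0.0122785   4.56960901]
[[ 2.100e-01  9.777e-01 -9.500e-03]
 [ 9.777e-01 -2.100e-01  2.800e-03]
 [ 7.000e-04 -9.900e-03 -1.000e+00]]
```

```bash
python3 -c "
from h import *
to(.551,-.2263,.13,85.9)"
python3 -m handwheel '[[-45,8,10,-0.05,0.5],[-90,17,40,-0.1,0.5],[-135,26,80,-0.14,0.5],[-180,35,120,-0.14,0.5],[-225,43,160,-0.14,0.5],[-265,51,185,-0.14,0.5],[-297,57,193,-0.14,0.5],[-297,57,193,-0.14,0.5]]'
python3 -m handwheel '[[0,0,0,0,0.5],[0,0,0,0,0.5],[0,0,0,0,0.5]]'
python3 -c "
from h import *
from workcell import imaging
d=imaging.read_camera('wrist'); np.savez('pics/w3.npz',**d); cv2.imwrite('pics/w3.png',d['color'])
P=cloud(d); X=P[d['z_map']>0]
c=np.array([551.1,-226.3]); a=np.radians(-94.14); ex=np.array([np.cos(a),np.sin(a)]); ey=np.array([-ex[1],ex[0]])
q=X[:,:2]*1000-c; 
for s in range(-60,30,15):
  k=(abs(q@ex-s)<8)&(abs(q@ey)<15)&(X[:,2]>.042)&(X[:,2]<.05)
  if k.sum()>5: print('rib y',s,k.sum(),np.percentile(q[k]@ey,[5,50,95]).round(1))
k=(abs(q@ex+20)<90)&(abs(q@ey)<80)&(X[:,2]>.038)&(X[:,2]<.053);print('ex range',np.percentile(q[k]@ex,[0,1,99,100]))
print(tool()[1].round(4))
to(.551,-.2263,.0183,85.9)"
```

```text
yaw 77.88 pos [0.5572 0.0767 0.3234] shift [-297.6   59.4  192.6] turn -0.14 rows>= 8.0 1.0
clock: 12.25
tcp_pos: [0.5535, -0.2304, 0.1328]
orientation: [-0.0, 0.733, 0.68, -0.0]
wrist_force: [0.3, 0.0, 0.3]
finger_gap: 0.0428
grip_force: 0.0
clock: 12.55
tcp_pos: [0.5535, -0.2247, 0.1338]
orientation: [-0.001, 0.732, 0.682, 0.0]
wrist_force: [0.0, 0.1, -0.0]
finger_gap: 0.0426
grip_force: 0.0
rib y -60 318 [-4.8 -0.5  4.5]
rib y -45 307 [-5.   0.1  4.5]
rib y -30 303 [-5.1  0.1  4.5]
rib y -15 273 [-4.5  0.1  4.6]
rib y 0 260 [-4.6  0.   4.6]
rib y 15 254 [-4.7  0.   4.7]
ex range [-85.01676311 -84.22663723  63.57155761  69.98049964]
[[ 7.030e-02  9.975e-01 -7.000e-04]
 [ 9.975e-01 -7.030e-02  1.500e-03]
 [ 1.400e-03 -8.000e-04 -1.000e+00]]
yaw 85.97 pos [ 0.5533 -0.2244  0.1335] shift [ -2.2  -2.1 115.2] turn 0.001 rows>= 3.0 1.0
```

View pics/w3.png

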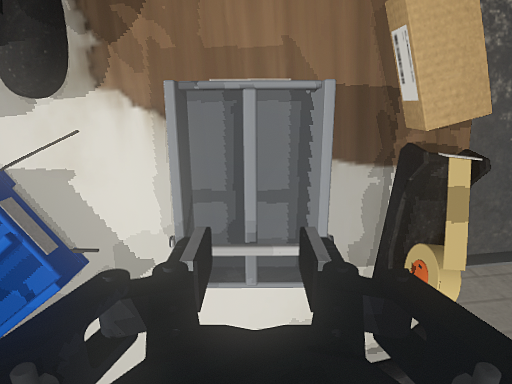

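Rib and ends agree with the tool position to about 1 mm. Descending and gripping.

```bash
python3 -m handwheel '[[-2,-2,30,0,0.5],[-2,-2,60,0,0.5],[-2,-2,90,0,0.5],[-2,-2,108,0,0.5],[-2,-2,114,0,0.5],[-2,-2,114,0,0.5],[-2,-2,114,0,0.5]]'
python3 -m handwheel '[[0,0,0,0,0],[0,0,0,0,0],[0,0,0,0,0],[0,0,0,0,0],[0,0,0,0,0],[0,0,0,0,0]]' 60
python3 -c "
from h import *
to(.551,-.2263,.0183,85.9)"
```

```text
clock: 13.3
tcp_pos: [0.5506, -0.2268, 0.0189]
orientation: [-0.001, 0.732, 0.681, 0.0]
wrist_force: [-0.1, -1.1, -0.7]
finger_gap: 0.0428
grip_force: 0.0
clock: 13.9
tcp_pos: [0.5503, -0.2273, 0.0188]
orientation: [-0.001, 0.732, 0.681, 0.0]
wrist_force: [0.4, 0.4, 6.3]
finger_gap: 0.0086
grip_force: 60.0
yaw 85.85 pos [ 0.5503 -0.2273  0.0188] shift [1.1 0.7 0.5] turn -0.001 rows>= 1.0 1.0
```

```bash
python3 -m handwheel '[[0,0,-10,0,0],[0,0,-30,0,0],[0,0,-60,0,0],[0,0,-100,0,0],[0,0,-140,0,0],[0,0,-140,0,0]]'
python3 -c "
from h import *
d=dict(np.load('pics/w2.npz')); P=cloud(d); X=P[d['z_map']>0]
k=(abs(X[:,0]-.66)<.06)&(abs(X[:,1]-.19)<.05)&(X[:,2]>.06)&(X[:,2]<.11); print('glue',k.sum(),X[k].mean(0),X[k].min(0),X[k].max(0))
c=np.array([569.2,61.4]); a=np.radians(78.35); ex=np.array([np.cos(a),np.sin(a)]); ey=np.array([-ex[1],ex[0]])
q=X[:,:2]*1000-c
for s in range(-75,30,15):
  k=(abs(q@ex-s)<8)&(abs(q@ey)<12)&(X[:,2]>.042)&(X[:,2]<.05)
  w=(abs(q@ex-s)<8)&(abs(q@ey)<64)&(abs(q@ey)>50)&(X[:,2]>.045)&(X[:,2]<.054)
  if k.sum()>5: print('rib',s,np.percentile(q[k]@ey,[5,50,95]).round(1),'rims',np.percentile(q[w]@ey,[3,97]).round(1))
to(.5759,.0938,.12,78.35);to(.5759,.0938,.16,78.35)
print(tool()[1].round(4)[:,2])"
```

```text
clock: 14.5
tcp_pos: [0.5528, -0.2289, 0.164]
orientation: [0.003, 0.732, 0.681, 0.001]
wrist_force: [1.1, -0.6, -2.4]
finger_gap: 0.0093
grip_force: 58.9
glue 760 [0.6973475  0.18833327 0.08911681] [0.68605134 0.17483232 0.06057843] [0.71371173 0.20343874 0.09574071]
rib -75 [-4.   0.3  4.5] rims [-56.8  60.5]
rib -60 [-3.9  0.3  4.5] rims [-57.5  59.9]
rib -45 [-3.8  0.4  4.5] rims [-57.1  59.4]
rib -30 [-3.7  0.4  4.5] rims [-57.7  60.1]
rib -15 [-3.6  0.5  4.5] rims [-58.2  59.8]
rib 0 [-4.9  0.5  4.5] rims [-57.9  59.3]
rib 15 [-3.5  0.6  4.5] rims [-58.5  58.8]
yaw 85.85 pos [ 0.5528 -0.2289  0.164 ] shift [323.6  -0.6  43.3] turn 0.131 rows>= 7.0 1.0
yaw 85.85 pos [ 0.5528 -0.2289  0.164 ] shift [323.5  -0.4   3.3] turn 0.131 rows>= 7.0 1.0
[ 0.0054 -0.0024 -1.    ]
```

```bash
python3 -m handwheel '[[20,0,0,0.02,0],[60,0,0,0.04,0],[105,0,0,0.06,0],[150,0,0,0.08,0],[195,0,0,0.1,0],[240,0,0,0.12,0],[285,0,0,0.13,0],[310,0,0,0.13,0]]'
python3 -m handwheel '[[13,0,15,0,0],[13,0,40,0,0],[13,0,60,0,0],[13,0,60,0,0],[13,0,60,0,0]]'
python3 -c "
from h import *
print(tool()[1].round(4)[:,2])
to(.5754,.0938,.09,78.4);to(.5754,.0938,.0688,78.4)
from workcell import sensors; print(sensors.get_state()['wrist_force'])"
```

```text
clock: 15.3
tcp_pos: [0.5712, 0.0853, 0.1574]
orientation: [-0.003, 0.774, 0.633, -0.001]
wrist_force: [-0.5, 0.2, -2.2]
finger_gap: 0.0089
grip_force: 58.7
clock: 15.8
tcp_pos: [0.5739, 0.0948, 0.0977]
orientation: [-0.003, 0.775, 0.632, -0.001]
wrist_force: [0.5, 0.3, -2.3]
finger_gap: 0.0088
grip_force: 58.7
[-0.0056  0.0027 -1.    ]
yaw 78.4 pos [0.5739 0.0948 0.0977] shift [-0.7  1.7  7.7] turn -0.0 rows>= 1.0 1.0
yaw 78.4 pos [0.5739 0.0948 0.0977] shift [-0.7  1.8 28.9] turn -0.0 rows>= 1.0 1.0
[ 0.54442247  0.27533338 -2.25899973]
```

```bash
python3 -m handwheel '[[-1,2,8,0,0],[-1,2,15,0,0],[-1,2,18,0,0],[-1,2,20,0,0],[-1,2,21,0,0],[-1,2,22,0,0],[-1,2,23,0,0],[-1,2,23,0,0]]'
python3 -c "
from h import *
to(.5754,.0938,.0688,78.4)"
```

```text
clock: 16.6
tcp_pos: [0.5764, 0.0936, 0.0752]
orientation: [-0.002, 0.775, 0.632, -0.0]
wrist_force: [0.4, 0.5, -2.3]
finger_gap: 0.0087
grip_force: 58.9
yaw 78.4 pos [0.5764 0.0936 0.0752] shift [-0.  -1.   6.4] turn 0.0 rows>= 1.0 1.0
```

```bash
python3 -m handwheel '[[0,-1,1,0,0],[0,-1,2,0,0],[0,-1,3,0,0],[0,-1,3,0,0]]'
python3 -m handwheel '[[0,0,1,0,0],[0,0,2,0,0],[0,0,2,0,0]]'; python3 -c "
from h import *
to(.5754,.0938,.0688,78.4)"
```

```text
clock: 17.0
tcp_pos: [0.5753, 0.0938, 0.072]
orientation: [-0.002, 0.775, 0.632, -0.001]
wrist_force: [-0.8, -0.4, -3.2]
finger_gap: 0.0089
grip_force: 58.9
clock: 17.3
tcp_pos: [0.5753, 0.0938, 0.07]
orientation: [-0.002, 0.775, 0.632, -0.001]
wrist_force: [0.1, -0.0, -2.6]
finger_gap: 0.009
grip_force: 58.9
yaw 78.4 pos [0.5753 0.0938 0.07  ] shift [0.  0.1 1.2] turn -0.0 rows>= 1.0 1.0
```

```bash
python3 -m handwheel '[[0,0,1,0,0],[0,0,1.5,0,0],[0,0,1.5,0,0]]'
python3 -m handwheel '[[0,0,0,0,0.1],[0,0,0,0,0.3],[0,0,0,0,0.5],[0,0,0,0,0.5],[0,0,0,0,0.5]]'
python3 -m handwheel '[[0,0,-20,0,0.5],[0,0,-60,0,0.5],[0,0,-105,0,0.5],[0,0,-150,0,0.5],[0,0,-195,0,0.5],[0,0,-230,0,0.5],[0,0,-230,0,0.5],[0,0,-230,0,0.5]]'
python3 -c "
from h import *
from workcell import imaging
d=imaging.read_camera('wrist'); np.savez('pics/w4.npz',**d)
P=cloud(d); X=P[d['z_map']>0]
c=np.array([575.9,94.8]); a=np.radians(78.4); ex=np.array([np.cos(a),np.sin(a)]); ey=np.array([-ex[1],ex[0]])
q=X[:,:2]*1000-c; u=q@ex; v=q@ey; z=X[:,2]*1000
for s in range(-75,80,15):
  k=(abs(u-s)<6)&(abs(v)<12)&(z>92)&(z<100); w=(abs(u-s)<6)&(abs(v)<70)&(abs(v)>50)&(z>96)&(z<103)
  print(s,'rib',np.percentile(v[k],[5,50,95]).round(1) if k.sum()>5 else '','rims',np.percentile(v[w],[3,97]).round(1) if w.any() else '','z',[np.median(z[w&(v*g>0)]).round(2) for g in(-1,1) if (w&(v*g>0)).any()])
k=(abs(v)<60)&(abs(u)<95)&(z>86)&(z<103); print('ends',np.percentile(u[k],[0,.5,99.5,100]))
k=(abs(v)<60)&(abs(u)<95)&(z>103.5)&(z<110); print('bar',np.percentile(u[k],[2,50,98]),np.median(z[k]))
m=(abs(v)>52)&(abs(v)<60)&(u>-125)&(u<-88)&(z>40)&(z<55);print('bottom rim z',np.median(z[m]),m.sum(), 'end',u[m].min() if m.any() else '')
print(tool()[1].round(4)[:,2])
to(.552,.34,.3,57)"
```

```text
clock: 17.6
tcp_pos: [0.5754, 0.0938, 0.0689]
orientation: [-0.002, 0.775, 0.632, -0.0]
wrist_force: [-0.8, 0.6, -1.0]
finger_gap: 0.0089
grip_force: 59.0
clock: 18.1
tcp_pos: [0.5756, 0.0938, 0.0689]
orientation: [-0.002, 0.775, 0.632, -0.0]
wrist_force: [0.9, 0.4, 0.1]
finger_gap: 0.0429
grip_force: 0.0
clock: 18.9
tcp_pos: [0.5768, 0.0932, 0.2996]
orientation: [-0.001, 0.775, 0.632, 0.001]
wrist_force: [0.6, 0.3, -0.7]
finger_gap: 0.0429
grip_force: 0.0
-75 rib [-5.3 -0.6  3. ] rims [-59.4  57.7] z [np.float64(98.84), np.float64(99.02)]
-60 rib [-5.3 -1.2  2.9] rims [-59.7  58.3] z [np.float64(99.12), np.float64(99.09)]
-45 rib [-5.2 -1.8  2.1] rims [-63.3  61.1] z [np.float64(99.74), np.float64(99.54)]
-30 rib [-5.2 -0.6  2.8] rims [-60.2  58.7] z [np.float64(99.1), np.float64(99.16)]
-15 rib [-5.2 -1.2  2.8] rims [-59.3  58. ] z [np.float64(99.12), np.float64(99.02)]
0 rib [-5.1 -1.2  2.7] rims [-59.4  58.2] z [np.float64(99.03), np.float64(98.98)]
15 rib [-5.1 -0.7  3.8] rims [-59.8  58.6] z [np.float64(99.13), np.float64(98.91)]
30 rib [-5.1 -0.7  3.7] rims [-59.3  58.2] z [np.float64(99.14), np.float64(98.89)]
45 rib [-5.1 -0.7  3.6] rims [-59.8  58.4] z [np.float64(98.9), np.float64(98.85)]
60 rib [-5.  -0.7  3.6] rims [-59.3  58.7] z [np.float64(99.03), np.float64(98.89)]
75 rib [-5.  -0.8  3.5] rims [-59.7  58.4] z [np.float64(98.79), np.float64(98.95)]
ends [-84.88012601 -84.26039547  85.42649414  85.54042016]
bar [-44.55766897 -40.75605385 -37.52517913] 106.06332017235992
bottom rim z 49.05657019673004 92 end -118.98077785254854
[-0.0039  0.0027 -1.    ]
yaw 78.4 pos [0.5761 0.0932 0.2981] shift [236.9 -73.2  -1.2] turn 0.373 rows>= 5.0 3.0
```

Lipped tray is seated and level (rims 99 mm against 49 mm below, so a 50 mm step). Now over the plain tray.

```bash
python3 -m handwheel '[[40,-12,0,0.06,0.5],[80,-25,0,0.12,0.5],[125,-38,0,0.2,0.5],[170,-52,0,0.28,0.5],[215,-66,0,0.35,0.5],[237,-73,30,0.373,0.5],[237,-73,70,0.373,0.5],[237,-73,100,0.373,0.5]]'
python3 -m handwheel '[[0,0,0,0,0.5],[0,0,0,0,0.5],[0,0,0,0,0.5]]'
python3 -c "
from h import *
from workcell import imaging
D=dict(np.load('pics/w4.npz')); P=cloud(D); X=P[D['z_map']>0]
c=np.array([575.9,94.8]); a=np.radians(78.4); ex=np.array([np.cos(a),np.sin(a)]); ey=np.array([-ex[1],ex[0]])
q=X[:,:2]*1000-c; u=q@ex; v=q@ey; z=X[:,2]*1000
m=(abs(v)<68)&(abs(v)>45)&(u>-113)&(u<-92)&(z>44)&(z<54);print('bottom rims v',np.percentile(v[m],[3,97]),[np.percentile(v[m&(v*g>0)],[5,95]) for g in (-1,1)])
d=imaging.read_camera('wrist'); np.savez('pics/w5.npz',**d); cv2.imwrite('pics/w5.png',d['color'])
tray(d,[.552,.34],57,bar=False,rad=.12); print(tool()[1].round(4)[:,2])"
```

```text
clock: 19.75
tcp_pos: [0.5498, 0.3409, 0.1946]
orientation: [-0.002, 0.878, 0.478, -0.004]
wrist_force: [-0.0, -1.0, -0.7]
finger_gap: 0.0428
grip_force: 0.0
clock: 20.05
tcp_pos: [0.5529, 0.3403, 0.2011]
orientation: [-0.002, 0.879, 0.477, 0.0]
wrist_force: [0.6, -0.4, 0.1]
finger_gap: 0.0429
grip_force: 0.0
bottom rims v [-57.15061662  56.48414398] [array([-57.14754291, -50.26655541]), array([52.82676019, 56.48828155])]
centre [556.8 340.4] size [171.4 120.2] yaw 57.22 rim z 0.0513 5892
[-4.e-04  4.e-03 -1.e+00]
```

View pics/w5.png

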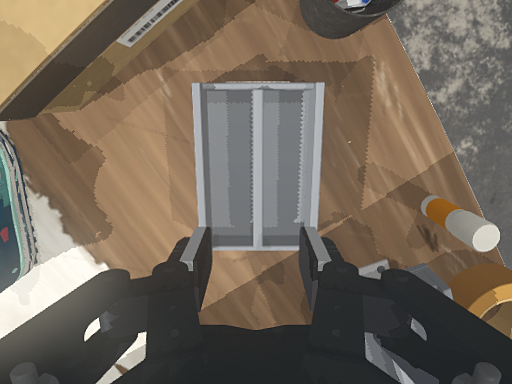

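The plain tray is at (193–324, 82–250), rib at column ≈258, no bar. Bottom and lipped sides are flush within about 1 mm. Now the grasp.

```bash
python3 -c "
from h import *
to(.5566,.3404,.0185,57.2)"
```

```text
yaw 57.0 pos [0.5532 0.3404 0.2016] shift [  1.3   3.4 183.1] turn -0.003 rows>= 4.0 1.0
```

```bash
python3 -m handwheel '[[1,3,40,0,0.5],[1,3,80,0,0.5],[1,3,120,0,0.5],[1,3,150,0,0.5],[1,3,170,0,0.5],[1,3,180,0,0.5],[1,3,183,0,0.5],[1,3,183,0,0.5]]'
python3 -m handwheel '[[0,0,0,0,0.5],[0,0,0,0,0.5],[0,0,0,0,0],[0,0,0,0,0],[0,0,0,0,0],[0,0,0,0,0],[0,0,0,0,0],[0,0,0,0,0]]' 60
python3 -c "
from h import *
to(.5566,.3404,.0185,57.2)"
python3 -m handwheel '[[0,0,-10,0,0],[0,0,-40,0,0],[0,0,-80,0,0],[0,0,-120,0,0],[0,0,-160,0,0],[0,0,-190,0,0],[0,0,-190,0,0],[0,0,-190,0,0]]'
python3 -c "
from h import *
to(.5683,.0547,.21,78.4)"
```

```text
clock: 20.9
tcp_pos: [0.5555, 0.3403, 0.0177]
orientation: [-0.002, 0.879, 0.477, 0.0]
wrist_force: [0.6, -0.0, 0.8]
finger_gap: 0.0426
grip_force: 0.0
clock: 21.7
tcp_pos: [0.5548, 0.3402, 0.0171]
orientation: [-0.002, 0.879, 0.477, -0.0]
wrist_force: [-0.4, -0.1, 5.6]
finger_gap: 0.0087
grip_force: 59.2
yaw 57.03 pos [0.5548 0.3402 0.0171] shift [ 1.2  1.4 -1.4] turn -0.003 rows>= 1.0 1.0
clock: 22.5
tcp_pos: [0.5551, 0.3395, 0.2065]
orientation: [-0.002, 0.879, 0.477, -0.001]
wrist_force: [-0.3, -0.3, -1.8]
finger_gap: 0.0091
grip_force: 58.7
yaw 57.03 pos [0.5551 0.3395 0.2065] shift [-231.7  166.    -4.4] turn -0.373 rows>= 6.0 3.0
```

```bash
python3 -m handwheel '[[-20,14,0,-0.05,0],[-52,37,0,-0.1,0],[-87,62,0,-0.16,0],[-122,87,0,-0.22,0],[-157,112,0,-0.28,0],[-190,136,0,-0.33,0],[-217,155,0,-0.373,0],[-232,166,0,-0.373,0]]'
python3 -m handwheel '[[0,0,20,0,0],[0,0,45,0,0],[0,0,62,0,0],[0,0,67,0,0],[0,0,67,0,0],[0,0,67,0,0]]'
python3 -c "
from h import *
print(tool()[1].round(4)[:,2])
to(.5673,.0537,.1171,78.4)"
```

```text
clock: 23.3
tcp_pos: [0.5664, 0.0519, 0.2029]
orientation: [-0.004, 0.775, 0.631, -0.002]
wrist_force: [-0.0, 0.3, -2.3]
finger_gap: 0.0089
grip_force: 58.5
clock: 23.9
tcp_pos: [0.5678, 0.0548, 0.1386]
orientation: [-0.002, 0.775, 0.632, -0.001]
wrist_force: [1.0, -0.1, -0.9]
finger_gap: 0.0088
grip_force: 58.5
[-0.0039  0.0028 -1.    ]
yaw 78.41 pos [0.5678 0.0548 0.1386] shift [-1.2 -0.2 21.5] turn 0.0 rows>= 1.0 1.0
```

```bash
python3 -m handwheel '[[-1,0,6,0,0],[-1,0,11,0,0],[-1,0,14,0,0],[-1,0,16,0,0],[-1,0,16,0,0]]'
python3 -m handwheel '[[0,0,1,0,0],[0,0,2,0,0],[0,0,2,0,0],[0,0,2,0,0]]'
python3 -c "
from h import *
to(.5673,.0537,.1171,78.4)"
```

```text
clock: 24.4
tcp_pos: [0.5674, 0.0538, 0.1223]
orientation: [-0.002, 0.775, 0.632, -0.001]
wrist_force: [0.1, -0.3, -1.8]
finger_gap: 0.009
grip_force: 58.5
clock: 24.8
tcp_pos: [0.5676, 0.0538, 0.1207]
orientation: [-0.002, 0.775, 0.632, -0.0]
wrist_force: [0.8, -0.1, -2.0]
finger_gap: 0.0096
grip_force: 58.5
yaw 78.4 pos [0.5676 0.0538 0.1207] shift [-0.1 -0.3  3.6] turn -0.0 rows>= 1.0 1.0
```

```bash
python3 -m handwheel '[[0,0,1,0,0],[0,0,2,0,0],[0,0,3,0,0],[0,0,3,0,0],[0,0,3.5,0,0],[0,0,3.5,0,0]]'
python3 -m handwheel '[[0,0,0,0,0.1],[0,0,0,0,0.3],[0,0,0,0,0.5],[0,0,0,0,0.5],[0,0,0,0,0.5]]'
python3 -m handwheel '[[0,0,-20,0,0.5],[0,0,-60,0,0.5],[0,0,-105,0,0.5],[0,0,-150,0,0.5],[0,0,-190,0,0.5],[0,0,-210,0,0.5],[0,0,-210,0,0.5],[0,0,-210,0,0.5]]'
python3 -c "
from h import *
from workcell import imaging
d=imaging.read_camera('wrist'); np.savez('pics/w6.npz',**d); cv2.imwrite('pics/w6.png',d['color'])
s=imaging.read_camera('side'); cv2.imwrite('pics/s6.png',cv2.resize(s['color'][130:290,130:320],None,fx=3.5,fy=3.5))
P=cloud(d); X=P[d['z_map']>0]
c=np.array([567.7,54.8]); a=np.radians(78.4); ex=np.array([np.cos(a),np.sin(a)]); ey=np.array([-ex[1],ex[0]])
q=X[:,:2]*1000-c; u=q@ex; v=q@ey; z=X[:,2]*1000
for lo,hi,z0 in((-80,-40,150),(-40,40,150),(40,80,150),(90,122,100)):
  w=(u>lo)&(u<hi)&(abs(v)<70)&(abs(v)>48)&(z>z0-5)&(z<z0+4)
  if w.any(): print(lo,hi,'rims',np.percentile(v[w],[3,97]).round(1),'z',[np.median(z[w&(v*g>0)]).round(2) for g in(-1,1) if (w&(v*g>0)).any()])
k=(abs(v)<60)&(abs(u)<95)&(z>136)&(z<153); print('ends',np.percentile(u[k],[0,.5,99.5,100]))"
```

```text
clock: 25.4
tcp_pos: [0.5676, 0.0537, 0.1172]
orientation: [-0.002, 0.775, 0.632, -0.0]
wrist_force: [-0.1, 0.6, -1.3]
finger_gap: 0.0087
grip_force: 58.7
clock: 25.9
tcp_pos: [0.5677, 0.0538, 0.1173]
orientation: [-0.002, 0.775, 0.632, -0.0]
wrist_force: [0.5, -0.1, -0.6]
finger_gap: 0.0427
grip_force: 0.0
clock: 26.7
tcp_pos: [0.5685, 0.0532, 0.327]
orientation: [-0.002, 0.775, 0.632, -0.0]
wrist_force: [0.6, -0.4, -0.2]
finger_gap: 0.0424
grip_force: 0.0
-80 -40 rims [-59.9  57.7] z [np.float64(149.11), np.float64(148.99)]
-40 40 rims [-59.9  57.8] z [np.float64(148.97), np.float64(148.97)]
40 80 rims [-60.2  58.2] z [np.float64(148.84), np.float64(148.86)]
90 122 rims [-60.   58.8] z [np.float64(98.9), np.float64(98.82)]
ends [-85.40874694 -84.71076564  84.91947594  85.04732479]
```

View pics/s6.png

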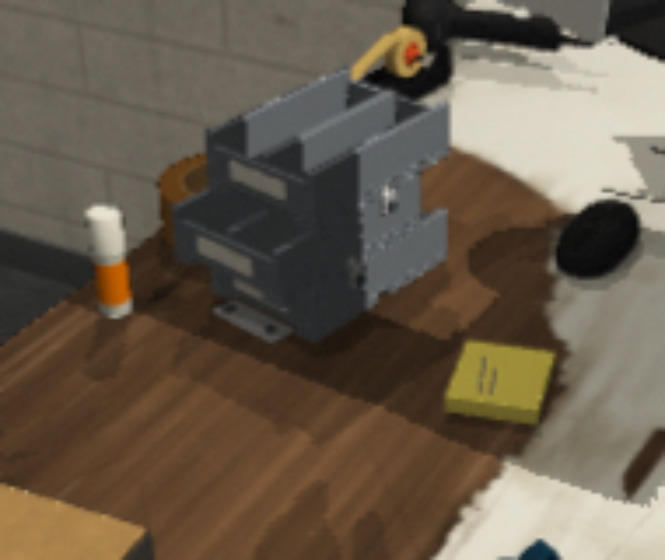

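The side view shows the stepped stack standing level, with the bystanders untouched. The rims are at 149/99/49 mm, and the sides are flush to about 0.5 mm. The gripper is clear, so I'm handing in.

```bash
python3 -c "
from workcell import workorder; print(workorder.hand_in())"
```

```text
the job is handed in; nothing more can be done
None
```

The job is handed in: the lipped tray and then the plain tray are stacked on the bottom tray with both notches fully down over the bars, level and flush to within about 1 mm, and the gripper was clear at about 27 s. I located the bars by camera rather than by touch. The hand-in gave no verdict.

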